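# Find the full collet canister by its weight

## Robot

A 6-joint arm with a two-finger parallel gripper is mounted at the origin on the work surface. World frame = base frame: x ahead of the robot, y to its left, z up, the work surface at z = 0. Lengths are in m, angles in rad, forces in N, time in s.
With the tool pointing down it reaches from about 0.275 to 0.975 m from the base axis. Payload 8.4 kg.
Tool frame: the origin (TCP) lies midway between the tips of the shut fingers; the grasp point (between the pads) lies 19 mm behind it; z points along the fingers, y is the direction in which the jaws open and shut (so a half turn about z gives the same grasp; the last joint's range is limited). The gripper opens to 92 mm and grips with 3 to 60 N. Pads are 20 mm wide; open, the fingers measure 128 mm over their backs; the gripper's body (75 mm by 189 mm) begins 69 mm behind the grasp point.
Start: joints at [-1.264, 0.353, 1.633, -0, 1.155, -0.002], TCP at [0.19, -0.595, 0.215] pointing down, gripper open.
Joint ranges: [-2.63, 2.63], [-0.92, 2.1], [0.06, 2.66], [-1.3, 4.44], [0, 2.69], [-3.02, 3.02]. Speed limits (rad/s): [2.22, 2.22, 2.79, 3.14, 3.14, 3.14].

## Interface

Orientations are given as a rotation vector (axis times angle).
In Python, from cell import arm gives the robot as it stands.
- The arm moves only by the tool step_arm, never from a script. Its argument "plan" is a list of rows, each an object with "gripper": the finger opening in cm, from 0 to 9.19; "translation": the shift along the tool's x, y, z in cm, a list of three; "delta_rot": the turn, a rotation vector about the tool's x, y, z in rad, a list of three. A call has 1 to 12 rows; each row is the pose to reach, as a shift and turn from the pose commanded when the call began, along the tool's axes at that moment; what a row does not reach only later rows make up. A row lasts 1/8 s, in which the tool goes at most 62.5 mm and 10.7 degrees, less where a joint would pass 70% of its speed; a pose out of reach is approached as far as the arm can. A call with a gripper value outside its range is refused whole. The fingers move at their own pace and stop on an object; the grip force is fixed at half the most. Time passes only in rows, so rows that repeat a pose let the fingers close. It gives the time, the measured TCP pose, the force and the opening at its end, in the units of the state.
- arm.state(): the state, without advancing time (a new reading comes with each control period).
- arm.get_image(name): name is "scene" or "top" or "wrist"; returns a dict with "pixels" (420x560x3 uint8, blue, green, red), "K" (3x3 intrinsics, pixels), "R" (3x3) and "t" (3): a world point X has camera coordinates R X + t. Camera axes: x right, y down, z forward; pixel columns grow to the right and rows downward; lengths in m; the calibration is good to about 2 mm. A picture is of the moment at which its call begins. There is no depth.
- arm.finish_job(): hands the job in, once; it reports no verdict.
The state is a dict: "clock": time; "q": joint angles; "dq": joint speeds; "joint_torque": joint torques, N m; "eef_pos": TCP position; "orientation": TCP orientation; "ft_force": force on the tool from outside, world axes, zero at the start; "wrist_torque": the same for the moment, N m; "gripper_width": finger opening in m.
Only numpy, scipy, OpenCV 4.12 (cv2) and the standard library are available. Lean on these libraries where they do the work, as an engineer would, in place of code of your own. Each camera call takes 0.05 s, during which the arm holds its last target.

## Task

Three identical closed aluminium canisters stand on the cue repair bench; one is packed with brass collets, the other two are empty. Find the full one by lifting, and set only that one down upright inside the rimmed round maple dish, without dropping any of them. Leave the two empty ones standing upright on the bench top, clear of the dish.

Things in the scene. Friction and masses are not known exactly. Their poses are not given: they have to be found in the camera images.
- canister_a_center (a point): one of three identical closed aluminium canisters, an upright cylinder 52 mm across and 78 mm tall, its screw lid flush with its side. This point is its centre, 39 mm above its underside; z is its upright axis. One of the three, a different one each run, weighs 0.45 to 0.70 kg (full); the others 0.08 to 0.12 kg (empty); nothing else tells them apart. Over 110 mm between centres at the start
- canister_b_center (a point): one of three identical closed aluminium canisters, an upright cylinder 52 mm across and 78 mm tall, its screw lid flush with its side. This point is its centre, 39 mm above its underside; z is its upright axis. One of the three, a different one each run, weighs 0.45 to 0.70 kg (full); the others 0.08 to 0.12 kg (empty); nothing else tells them apart. Over 110 mm between centres at the start
- canister_c_center (a point): one of three identical closed aluminium canisters, an upright cylinder 52 mm across and 78 mm tall, its screw lid flush with its side. This point is its centre, 39 mm above its underside; z is its upright axis. One of the three, a different one each run, weighs 0.45 to 0.70 kg (full); the others 0.08 to 0.12 kg (empty); nothing else tells them apart. Over 110 mm between centres at the start
- dock_floor (a point): a round, shallow maple dish fixed to the bench, 92 mm across outside and 14 mm tall, with a rim 4 mm thick. This point is the centre of its flat inner floor, which is 84 mm across and 6 mm above the bench top (the bench top is at height 0); z is up. Its centre is at least 110 mm from that of any canister at the start. Beside the work lie a maple burnishing wheel, a brass collet, a flat aluminium gauge and a cream switch housing, none over 50 mm tall, which are not needed
Not all that is in view belongs to the job. Of the things that look like the part that bears dock_floor, the middle-sized one is meant.

How it is judged:
At the end, for the whole second after the job is handed in: The full canister (known by its weight on the dish, over 2.5 N) stands upright within 8 degrees and at rest on the dish's floor, within 20 mm of its centre; both empty ones stand upright and at rest on the bench top, their axes over 65 mm from the dish's centre (((horizontal distance between canister_a_center and dock_floor below 0.02 m and z of canister_a_center in the frame of dock_floor between 0.034 and 0.044 m and contact force between canister_a and dock above 2.5 N and angle between each of canister_a_center, canister_b_center, canister_c_center's own z axis and vertical below 0.15 rad and linear speed of each of canister_a, canister_b, canister_c below 0.02 m/s and horizontal distance between each of canister_b_center, canister_c_center and dock_floor above 0.065 m and height (world z) of canister_b_center between 0.034 and 0.044 m and height (world z) of canister_c_center between 0.034 and 0.044 m) or (horizontal distance between canister_b_center and dock_floor below 0.02 m and z of canister_b_center in the frame of dock_floor between 0.034 and 0.044 m and contact force between canister_b and dock above 2.5 N and angle between each of canister_b_center, canister_a_center, canister_c_center's own z axis and vertical below 0.15 rad and linear speed of each of canister_b, canister_a, canister_c below 0.02 m/s and horizontal distance between each of canister_a_center, canister_c_center and dock_floor above 0.065 m and height (world z) of canister_a_center between 0.034 and 0.044 m and height (world z) of canister_c_center between 0.034 and 0.044 m) or (horizontal distance between canister_c_center and dock_floor below 0.02 m and z of canister_c_center in the frame of dock_floor between 0.034 and 0.044 m and contact force between canister_c and dock above 2.5 N and angle between each of canister_c_center, canister_a_center, canister_b_center's own z axis and vertical below 0.15 rad and linear speed of each of canister_c, canister_a, canister_b below 0.02 m/s and horizontal distance between each of canister_a_center, canister_b_center and dock_floor above 0.065 m and height (world z) of canister_a_center between 0.034 and 0.044 m and height (world z) of canister_b_center between 0.034 and 0.044 m))); the robot touches nothing.
It fails at once if a canister is let go with its underside more than 40 mm above the bench top ((height (world z) of canister_a_center above 0.079 m and contact force between canister_a and the fingers below 0.1 N) or (height (world z) of canister_b_center above 0.079 m and contact force between canister_b and the fingers below 0.1 N) or (height (world z) of canister_c_center above 0.079 m and contact force between canister_c and the fingers below 0.1 N)).
It also fails if it takes over 72 s, if anything falls off the work surface, if the arm or the gripper's body presses on something with over 40 N, if the wrist force passes 120 N, or if a joint passes its speed limit or range.

## Working session

There is one attempt and no reset: what is moved stays moved. The work goes in short steps, Python scripts to look and compute and a tool call to move; the robot and the scene stay as the last step left them, time stands still between calls to the robot, and variables do not carry over. Pictures are saved under pics/ and viewed, and the job is handed in when it is done.

Besides the shell and the picture viewer there is one more tool, called after "Call:" by a JSON object that holds its "op" and its "data". step_arm: Moves the arm, as the interface text tells. Its arguments: {"type":"object","properties":{"plan":{"type":"array"}},"required":["plan"]}

```bash
ls; mkdir -p pics
python3 - <<'E'
from cell import arm
import cv2
print(arm.state())
for n in ["scene","top","wrist"]:
    d=arm.get_image(n); cv2.imwrite(f"pics/{n}0.png",d["pixels"]); print(n,d["K"],d["R"],d["t"])
E
```

```text
pics
{'clock': 0.0, 'q': array([-1.26441097e+00,  3.53629058e-01,  1.63414454e+00,  7.44504540e-06,
        1.15522881e+00, -2.38826047e-03]), 'dq': array([ 0.00030016, -0.00141275,  0.00172043,  0.00027048,  0.00136472,
       -0.0001468 ]), 'joint_torque': array([ 2.71284182e-03, -5.93842185e+01, -3.34219623e+01,  6.98855915e-02,
        2.33664428e-02, -1.25519014e-04]), 'eef_pos': array([ 0.18978567, -0.59494826,  0.21387118]), 'orientation': array([-3.10284935e+00, -4.82876877e-01,  3.24579483e-04]), 'ft_force': array([-0.36561681, -0.76504142, -0.33305204]), 'wrist_torque': array([-0.02956926, -0.005111  , -0.01667877]), 'gripper_width': 0.0923048155496125}
scene [[403.43166073   0.         279.69775963]
 [  0.         403.43166073 208.24453795]
 [  0.           0.           1.        ]] [[-0.88173263  0.47174492  0.00207357]
 [ 0.37021372  0.69467284 -0.61674261]
 [-0.29238564 -0.54303442 -0.78716215]] [ 0.5443     -0.13663145  1.13525965]
top [[440.00103732   0.         285.98663617]
 [  0.         440.00103732 208.25427905]
 [  0.           0.           1.        ]] [[ 0.02787667 -0.99914642 -0.03048465]
 [-0.98292181 -0.02184902 -0.182722  ]
 [ 0.18189998  0.03505771 -0.98269189]] [-0.05166884  0.59285879  0.96808568]
wrist [[341.00901347   0.         282.14082497]
 [  0.         341.00901347 212.23398893]
 [  0.           0.           1.        ]] [[ 0.30464619 -0.9524643  -0.00156637]
 [-0.91569221 -0.29333637  0.27470265]
 [-0.26210394 -0.08225281 -0.96152795]] [-0.62520591 -0.03187144  0.39270562]
```

View pics/scene0.png

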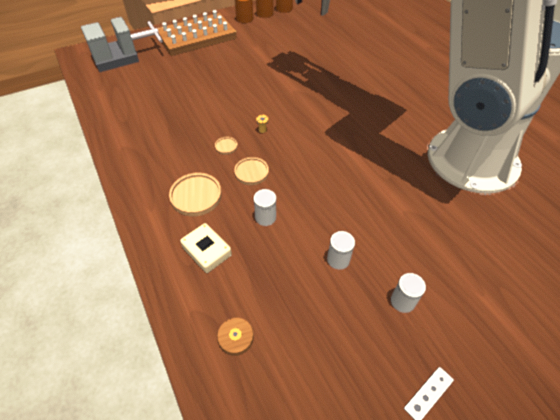

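View pics/top0.png

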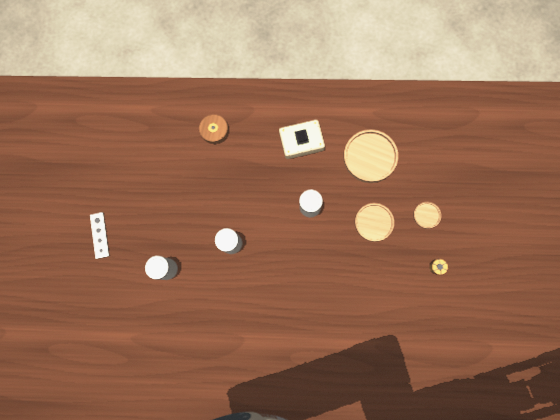

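View pics/wrist0.png

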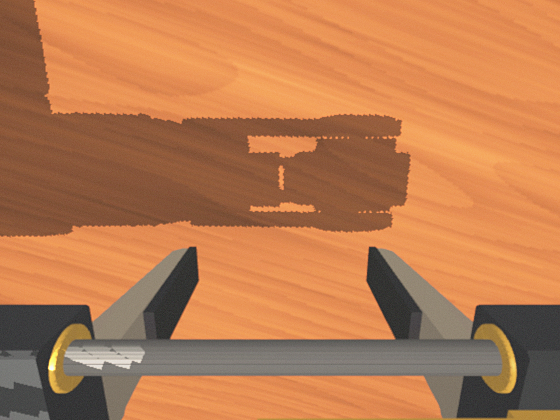

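The top view shows the canister lids at about (311,201), (227,240) and (157,267). The dishes are at (371,156) large, (374,222) middle and (427,215) small. The scene view agrees. Next I measure them.

```bash
cat > h.py <<'E'
import numpy as np, cv2
from cell import arm
def ray(d,uv,z):
    K,R,t=d["K"],np.array(d["R"]),np.array(d["t"])
    v=R.T@np.linalg.solve(K,[uv[0],uv[1],1]); c=-R.T@t
    return c+v*(z-c[2])/v[2]
def lids(d):
    im=d["pixels"]; hsv=cv2.cvtColor(im,cv2.COLOR_BGR2HSV)
    m=((hsv[...,1]<40)&(hsv[...,2]>175)).astype(np.uint8)
    n,l,s,c=cv2.connectedComponentsWithStats(m)
    return [(tuple(np.round(c[i],1)),s[i,2:].tolist()) for i in range(1,n) if 80<s[i,4]<900]
def delta(p):  # world target TCP -> tool cm from measured pose
    s=arm.state(); R=cv2.Rodrigues(np.array(s["orientation"]))[0]
    return np.round(100*R.T@(np.array(p)-s["eef_pos"]),2)
E
python3 - <<'E'
from h import *
d=arm.get_image("top")
for n in ["top","scene"]:
    d=arm.get_image(n)
    for c,s in lids(d): print(n,c,s,ray(d,c,.078).round(4))
    hsv=cv2.cvtColor(d["pixels"],cv2.COLOR_BGR2HSV)
    m=((hsv[...,0]>12)&(hsv[...,0]<30)&(hsv[...,1]>60)&(hsv[...,2]>150)).astype(np.uint8)
    for c in cv2.findContours(m,0,1)[0]:
        if cv2.contourArea(c)>250:
            e=cv2.fitEllipse(c); print(n,"dish",np.round(e[0],1),np.round(e[1],1),ray(d,e[0],.012).round(4))
E
```

```text
top (np.float64(366.3), np.float64(25.3)) [35, 29, 395] [ 1.048  -0.2211  0.078 ]
top (np.float64(362.7), np.float64(59.2)) [38, 38, 628] [ 0.9581 -0.212   0.078 ]
top (np.float64(162.7), np.float64(61.4)) [54, 34, 728] [0.947  0.2733 0.078 ]
top (np.float64(456.3), np.float64(54.0)) [23, 18, 124] [ 0.974 -0.435  0.078]
top (np.float64(444.0), np.float64(64.2)) [24, 19, 177] [ 0.9472 -0.4049  0.078 ]
top (np.float64(301.3), np.float64(137.3)) [44, 34, 838] [ 0.7587 -0.0687  0.078 ]
top (np.float64(310.4), np.float64(200.6)) [22, 22, 396] [ 0.6084 -0.0926  0.078 ]
top (np.float64(98.9), np.float64(235.6)) [19, 47, 558] [0.5169 0.3855 0.078 ]
top (np.float64(225.9), np.float64(239.6)) [23, 24, 419] [0.5149 0.0954 0.078 ]
top (np.float64(156.3), np.float64(267.1)) [23, 23, 426] [0.4495 0.2481 0.078 ]
top dish [374.2 221.8] [37.5 38.5] [ 0.5735 -0.247   0.012 ]
top dish [427.  214.7] [25.2 26.9] [ 0.5936 -0.3727  0.012 ]
top dish [370.6 155.1] [50.9 53.7] [ 0.7393 -0.2399  0.012 ]
top dish [213.5 127.6] [23.3 25.2] [0.804  0.1531 0.012 ]
scene (np.float64(119.4), np.float64(24.5)) [16, 1
[... 912 characters left out ...]
 [32, 32, 441] [0.9933 0.0347 0.078 ]
scene (np.float64(155.1), np.float64(374.4)) [30, 57, 445] [0.9553 0.1724 0.078 ]
scene (np.float64(81.9), np.float64(349.3)) [17, 16, 96] [1.0584 0.068  0.078 ]
scene dish [234.9 334.8] [33.6 35.8] [0.7989 0.1481 0.012 ]
scene dish [206.1 246.9] [38.4 50.6] [ 0.7721 -0.0745  0.012 ]
scene dish [195.  193.4] [42.2 51.5] [ 0.7367 -0.2404  0.012 ]
scene dish [251.2 169.7] [26.  34.4] [ 0.5723 -0.2479  0.012 ]
scene dish [225.7 144.6] [16.4 22.7] [ 0.5937 -0.3712  0.012 ]
scene dish [198.1  29.6] [24.6 76.2] [ 0.4322 -1.0093  0.012 ]
scene dish [176.9   9.4] [19.6 92. ] [ 0.4505 -1.2007  0.012 ]
scene dish [51.4 30.9] [ 69.3 137.2] [ 0.9299 -1.2627  0.012 ]
```

Run:
```python
from h import *
print(delta([.6084,-.0926,.16]))
s=arm.state();print(cv2.Rodrigues(s["orientation"])[0].round(3))
```

```text
[ 55.15 -35.17   5.45]
[[ 0.953  0.304 -0.   ]
 [ 0.304 -0.953  0.001]
 [-0.    -0.001 -1.   ]]
```

Call:
{"op": "step_arm", "data": {"plan": [{"gripper": 9.19, "translation": [55.15, -35.17, 5.4], "delta_rot": [0, 0, 0]}, {"gripper": 9.19, "translation": [55.15, -35.17, 5.4], "delta_rot": [0, 0, 0]}, {"gripper": 9.19, "translation": [55.15, -35.17, 5.4], "delta_rot": [0, 0, 0]}, {"gripper": 9.19, "translation": [55.15, -35.17, 5.4], "delta_rot": [0, 0, 0]}, {"gripper": 9.19, "translation": [55.15, -35.17, 5.4], "delta_rot": [0, 0, 0]}, {"gripper": 9.19, "translation": [55.15, -35.17, 5.4], "delta_rot": [0, 0, 0]}, {"gripper": 9.19, "translation": [55.15, -35.17, 5.4], "delta_rot": [0, 0, 0]}, {"gripper": 9.19, "translation": [55.15, -35.17, 5.4], "delta_rot": [0, 0, 0]}, {"gripper": 9.19, "translation": [55.15, -35.17, 5.4], "delta_rot": [0, 0, 0]}, {"gripper": 9.19, "translation": [55.15, -35.17, 5.4], "delta_rot": [0, 0, 0]}, {"gripper": 9.19, "translation": [55.15, -35.17, 5.4], "delta_rot": [0, 0, 0]}, {"gripper": 9.19, "translation": [55.15, -35.17, 5.4], "delta_rot": [0, 0, 0]}]}}

```text
clock: 1.8
eef_pos: [0.6094, -0.091, 0.1601]
orientation: [-3.103, -0.488, 0.0]
ft_force: [0.4, -0.6, -0.6]
gripper_width: 0.0917
```

Run:
```python
from h import *
s=arm.state(); print(s["clock"],s["eef_pos"],s["ft_force"],s["orientation"])
print(delta([.6084,-.0926,.026]))
d=arm.get_image("wrist"); cv2.imwrite("pics/w1.png",d["pixels"])
```

```text
1.8 [ 0.60939471 -0.09095502  0.16009338] [ 0.4239779  -0.58504439 -0.55637792] [-3.10327275e+00 -4.87584858e-01  2.84348899e-04]
[-0.14  0.13 13.41]
```

View pics/w1.png

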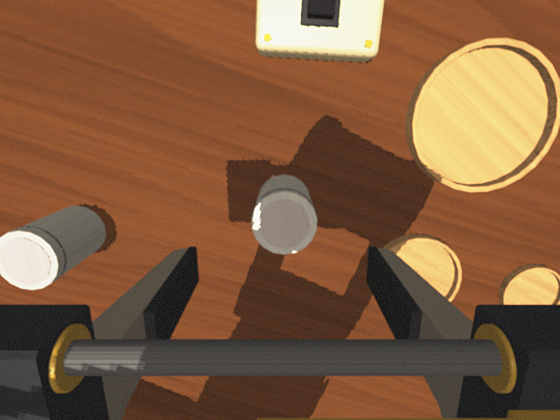

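The lid is at about (285,222), horizontally centred between the fingertips at (190,255) and (375,255). Next I check its position from the wrist camera.

Run:
```python
from h import *
d=arm.get_image("wrist")
print(ray(d,(285.5,222),.078))
K=d["K"]
for p in ([.6084,-.0926,.078],[.6084,-.0926,.0]):
    c=d["R"]@np.array(p)+d["t"]; c=K@c; print(c[:2]/c[2])
s=arm.state();c=K@(d["R"]@s["eef_pos"]+d["t"]);print(c[:2]/c[2])
```

```text
[ 0.60690612 -0.09640267  0.078     ]
[281.4438099  218.82796335]
[281.63349579 195.83760325]
[281.4706191  264.17010305]
```

Call:
{"op": "step_arm", "data": {"plan": [{"gripper": 9.19, "translation": [-0.18, 0.26, 4.0], "delta_rot": [0, 0, 0]}, {"gripper": 9.19, "translation": [-0.18, 0.26, 8.0], "delta_rot": [0, 0, 0]}, {"gripper": 9.19, "translation": [-0.18, 0.26, 11.0], "delta_rot": [0, 0, 0]}, {"gripper": 9.19, "translation": [-0.18, 0.26, 13.4], "delta_rot": [0, 0, 0]}, {"gripper": 9.19, "translation": [-0.18, 0.26, 13.4], "delta_rot": [0, 0, 0]}, {"gripper": 9.19, "translation": [-0.18, 0.26, 13.4], "delta_rot": [0, 0, 0]}]}}

```text
clock: 2.65
eef_pos: [0.6078, -0.0967, 0.0277]
orientation: [3.104, 0.481, 0.001]
ft_force: [0.8, 0.2, -0.1]
gripper_width: 0.0922
```

Call:
{"op": "step_arm", "data": {"plan": [{"gripper": 4.5, "translation": [0, 0, 0], "delta_rot": [0, 0, 0]}, {"gripper": 4.5, "translation": [0, 0, 0], "delta_rot": [0, 0, 0]}, {"gripper": 4.5, "translation": [0, 0, 0], "delta_rot": [0, 0, 0]}, {"gripper": 4.5, "translation": [0, 0, 0], "delta_rot": [0, 0, 0]}, {"gripper": 4.5, "translation": [0, 0, 0], "delta_rot": [0, 0, 0]}, {"gripper": 4.5, "translation": [0, 0, 0], "delta_rot": [0, 0, 0]}]}}

```text
clock: 3.4
eef_pos: [0.6074, -0.0951, 0.0267]
orientation: [-3.103, -0.483, 0.0]
ft_force: [-1.4, 5.3, 4.8]
gripper_width: 0.0509
```

Call:
{"op": "step_arm", "data": {"plan": [{"gripper": 4.5, "translation": [0, 0, 0], "delta_rot": [0, 0, 0]}, {"gripper": 4.5, "translation": [0, 0, -0.7], "delta_rot": [0, 0, 0]}, {"gripper": 4.5, "translation": [0, 0, -1.4], "delta_rot": [0, 0, 0]}, {"gripper": 4.5, "translation": [0, 0, -2.0], "delta_rot": [0, 0, 0]}, {"gripper": 4.5, "translation": [0, 0, -2.0], "delta_rot": [0, 0, 0]}, {"gripper": 4.5, "translation": [0, 0, -2.0], "delta_rot": [0, 0, 0]}, {"gripper": 4.5, "translation": [0, 0, -2.0], "delta_rot": [0, 0, 0]}, {"gripper": 4.5, "translation": [0, 0, -2.0], "delta_rot": [0, 0, 0]}]}}

```text
clock: 4.4
eef_pos: [0.6074, -0.0958, 0.0464]
orientation: [-3.104, -0.483, 0.001]
ft_force: [-0.1, 0.3, -5.3]
gripper_width: 0.0509
```

Call:
{"op": "step_arm", "data": {"plan": [{"gripper": 4.5, "translation": [0, 0, 0], "delta_rot": [0, 0, 0]}, {"gripper": 4.5, "translation": [0, 0, 0], "delta_rot": [0, 0, 0]}]}}

```text
clock: 4.65
eef_pos: [0.6075, -0.0958, 0.0465]
orientation: [-3.104, -0.483, 0.0]
ft_force: [-0.0, -0.1, -4.7]
gripper_width: 0.0507
```

Run:
```python
from h import *
s=arm.state(); print(s["clock"],s["eef_pos"],s["ft_force"],s["joint_torque"],s["gripper_width"])
for n in ["scene"]:
    d=arm.get_image(n); cv2.imwrite("pics/s2.png",d["pixels"][100:360,150:500].repeat(2,0).repeat(2,1))
```

```text
4.65 [ 0.60752174 -0.09578569  0.04654429] [-0.02780722 -0.11313333 -4.7460607 ] [-5.61026318e-04 -6.69379234e+01 -2.71788150e+01  3.50905128e-02
 -5.68589824e-02 -1.80966776e-04] 0.0506929993141873
```

View pics/s2.png

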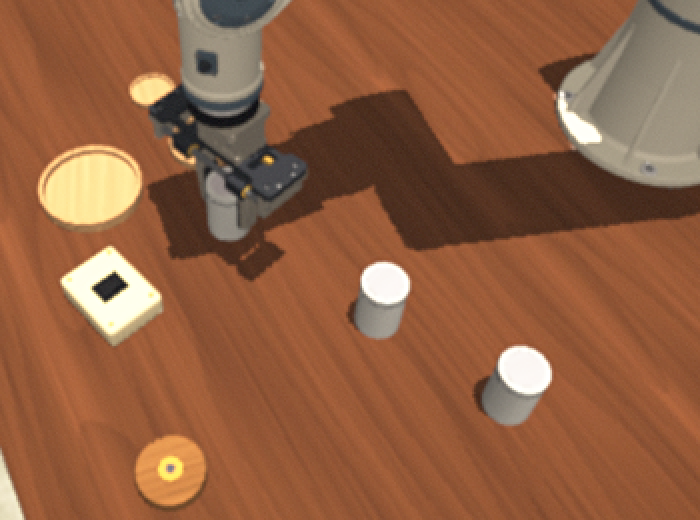

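The canister is clear of the bench and the wrist reads about -4.7 N, against at most 1.2 N for an empty one. So this is the full one, and it goes to the middle dish.

Run:
```python
from h import *
print(delta([.573,-.2475,.057]),delta([.573,-.2475,.0335]))
```

```text
[-7.9  13.4  -1.04] [-7.9  13.4   1.31]
```

Call:
{"op": "step_arm", "data": {"plan": [{"gripper": 4.5, "translation": [0, 0, -1.0], "delta_rot": [0, 0, 0]}, {"gripper": 4.5, "translation": [-1.3, 2.2, -1.0], "delta_rot": [0, 0, 0]}, {"gripper": 4.5, "translation": [-3.0, 5.0, -1.0], "delta_rot": [0, 0, 0]}, {"gripper": 4.5, "translation": [-4.7, 8.0, -1.0], "delta_rot": [0, 0, 0]}, {"gripper": 4.5, "translation": [-6.4, 10.9, -1.0], "delta_rot": [0, 0, 0]}, {"gripper": 4.5, "translation": [-7.5, 12.7, -1.0], "delta_rot": [0, 0, 0]}, {"gripper": 4.5, "translation": [-7.9, 13.4, -1.0], "delta_rot": [0, 0, 0]}, {"gripper": 4.5, "translation": [-7.9, 13.4, -1.0], "delta_rot": [0, 0, 0]}, {"gripper": 4.5, "translation": [-7.9, 13.4, -1.0], "delta_rot": [0, 0, 0]}]}}

```text
clock: 5.82
eef_pos: [0.5732, -0.2465, 0.0565]
orientation: [-3.104, -0.484, 0.0]
ft_force: [0.9, 0.6, -5.7]
gripper_width: 0.0507
```

Run:
```python
from h import *
s=arm.state(); print(s["eef_pos"],s["ft_force"],s["gripper_width"],delta([.573,-.2475,.034]))
for n in ["scene","top"]:
    d=arm.get_image(n); c=(100,300,150,400) if n=="scene" else (120,320,280,480)
    cv2.imwrite(f"pics/{n}3.png",cv2.resize(d["pixels"][c[0]:c[1],c[2]:c[3]],None,fx=3,fy=3))
```

```text
[ 0.573201   -0.24652952  0.05653792] [ 0.93368568  0.63352465 -5.73516956] 0.05066882225695939 [-0.05  0.09  2.25]
```

View pics/scene3.png

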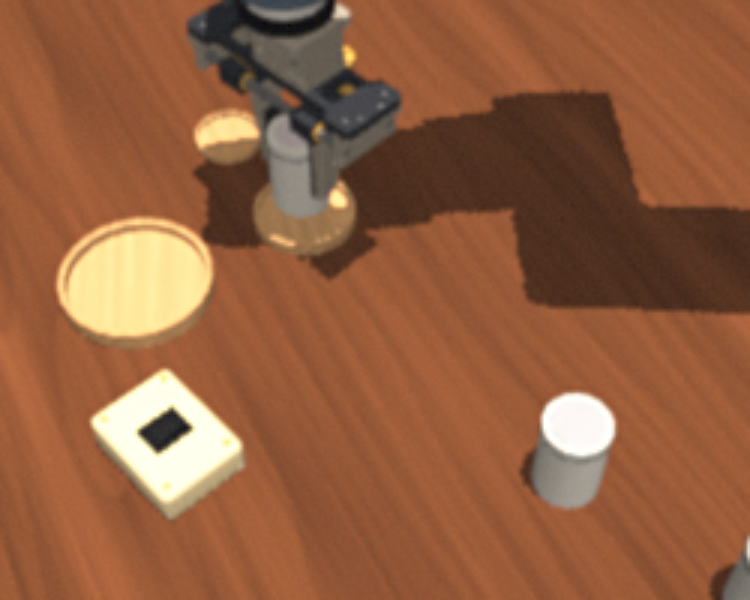

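The canister, at about (297,170) in the enlarged crop, hangs upright over the middle dish at (303,213). Next I lower it gently.

Call:
{"op": "step_arm", "data": {"plan": [{"gripper": 4.5, "translation": [-0.05, 0.09, 0.6], "delta_rot": [0, 0, 0]}, {"gripper": 4.5, "translation": [-0.05, 0.09, 1.2], "delta_rot": [0, 0, 0]}, {"gripper": 4.5, "translation": [-0.05, 0.09, 1.7], "delta_rot": [0, 0, 0]}, {"gripper": 4.5, "translation": [-0.05, 0.09, 2.1], "delta_rot": [0, 0, 0]}, {"gripper": 4.5, "translation": [-0.05, 0.09, 2.3], "delta_rot": [0, 0, 0]}, {"gripper": 4.5, "translation": [-0.05, 0.09, 2.3], "delta_rot": [0, 0, 0]}, {"gripper": 4.5, "translation": [-0.05, 0.09, 2.3], "delta_rot": [0, 0, 0]}]}}

```text
clock: 6.8
eef_pos: [0.5729, -0.2486, 0.0337]
orientation: [3.104, 0.483, 0.0]
ft_force: [0.4, 0.2, -5.5]
gripper_width: 0.0506
```

Call:
{"op": "step_arm", "data": {"plan": [{"gripper": 4.5, "translation": [0, 0, 0.05], "delta_rot": [0, 0, 0]}, {"gripper": 4.5, "translation": [0, 0, 0.1], "delta_rot": [0, 0, 0]}, {"gripper": 4.5, "translation": [0, 0, 0.1], "delta_rot": [0, 0, 0]}, {"gripper": 4.5, "translation": [0, 0, 0.1], "delta_rot": [0, 0, 0]}]}}

```text
clock: 7.3
eef_pos: [0.5729, -0.2485, 0.0328]
orientation: [3.104, 0.483, 0.0]
ft_force: [-0.6, 0.7, -3.6]
gripper_width: 0.0508
```

Contact is starting, so I lower a little more and then release.

Call:
{"op": "step_arm", "data": {"plan": [{"gripper": 4.5, "translation": [0, 0, 0.04], "delta_rot": [0, 0, 0]}, {"gripper": 4.5, "translation": [0, 0, 0.04], "delta_rot": [0, 0, 0]}, {"gripper": 5.2, "translation": [0, 0, 0.04], "delta_rot": [0, 0, 0]}, {"gripper": 5.5, "translation": [0, 0, 0.04], "delta_rot": [0, 0, 0]}, {"gripper": 7.0, "translation": [0, 0, 0.04], "delta_rot": [0, 0, 0]}, {"gripper": 8.5, "translation": [0, 0, 0.04], "delta_rot": [0, 0, 0]}, {"gripper": 9.0, "translation": [0, 0, 0.04], "delta_rot": [0, 0, 0]}, {"gripper": 9.0, "translation": [0, 0, 0.04], "delta_rot": [0, 0, 0]}]}}

```text
clock: 8.3
eef_pos: [0.5728, -0.2485, 0.0322]
orientation: [-3.104, -0.483, -0.0]
ft_force: [-0.2, -0.1, -0.1]
gripper_width: 0.0899
```

Call:
{"op": "step_arm", "data": {"plan": [{"gripper": 9.0, "translation": [0, 0, -3.0], "delta_rot": [0, 0, 0]}, {"gripper": 9.0, "translation": [0, 0, -6.0], "delta_rot": [0, 0, 0]}, {"gripper": 9.0, "translation": [0, 0, -10.0], "delta_rot": [0, 0, 0]}, {"gripper": 9.0, "translation": [0, 0, -16.0], "delta_rot": [0, 0, 0]}, {"gripper": 9.0, "translation": [-6.0, 6.0, -18.0], "delta_rot": [0, 0, 0]}, {"gripper": 9.0, "translation": [-12.0, 12.0, -18.0], "delta_rot": [0, 0, 0]}, {"gripper": 9.0, "translation": [-18.0, 16.0, -18.0], "delta_rot": [0, 0, 0]}, {"gripper": 9.0, "translation": [-20.0, 20.0, -18.0], "delta_rot": [0, 0, 0]}, {"gripper": 9.0, "translation": [-20.0, 20.0, -18.0], "delta_rot": [0, 0, 0]}, {"gripper": 9.0, "translation": [-20.0, 20.0, -18.0], "delta_rot": [0, 0, 0]}]}}

```text
clock: 9.55
eef_pos: [0.4416, -0.5019, 0.212]
orientation: [3.105, 0.478, -0.0]
ft_force: [0.3, 0.3, 0.2]
gripper_width: 0.0902
```

Run:
```python
from h import *
s=arm.state(); print(s["clock"],s["eef_pos"],s["ft_force"],s["gripper_width"])
for n in ["scene","top"]:
    d=arm.get_image(n); c=(100,300,150,400) if n=="scene" else (120,320,280,480)
    for c_,s_ in lids(d):
        p=ray(d,c_,.078)
        if p[0]<.65 and abs(p[1])<.36: print(n,c_,s_,p.round(4),ray(d,c_,.084).round(4))
    cv2.imwrite(f"pics/{n}4.png",cv2.resize(d["pixels"][c[0]:c[1],c[2]:c[3]],None,fx=3,fy=3))
```

```text
9.55 [ 0.44164646 -0.50189657  0.21195083] [0.34252712 0.3197349  0.20687384] 0.09022001498399489
scene (np.float64(249.0), np.float64(150.7)) [19, 15, 237] [ 0.5721 -0.2533  0.078 ] [ 0.5744 -0.2475  0.084 ]
scene (np.float64(504.6), np.float64(177.4)) [36, 33, 431] [0.0597 0.1254 0.078 ] [0.0663 0.1281 0.084 ]
scene (np.float64(342.1), np.float64(241.5)) [24, 22, 391] [0.5153 0.0948 0.078 ] [0.5181 0.0977 0.084 ]
scene (np.float64(411.8), np.float64(285.1)) [26, 24, 484] [0.45   0.2476 0.078 ] [0.4534 0.2493 0.084 ]
top (np.float64(379.8), np.float64(216.3)) [24, 23, 425] [ 0.5758 -0.2487  0.078 ] [ 0.5748 -0.2477  0.084 ]
top (np.float64(225.9), np.float64(239.5)) [23, 24, 421] [0.5151 0.0954 0.078 ] [0.5145 0.0944 0.084 ]
top (np.float64(156.3), np.float64(267.1)) [23, 23, 428] [0.4495 0.2481 0.078 ] [0.4493 0.2461 0.084 ]
```

View pics/scene4.png

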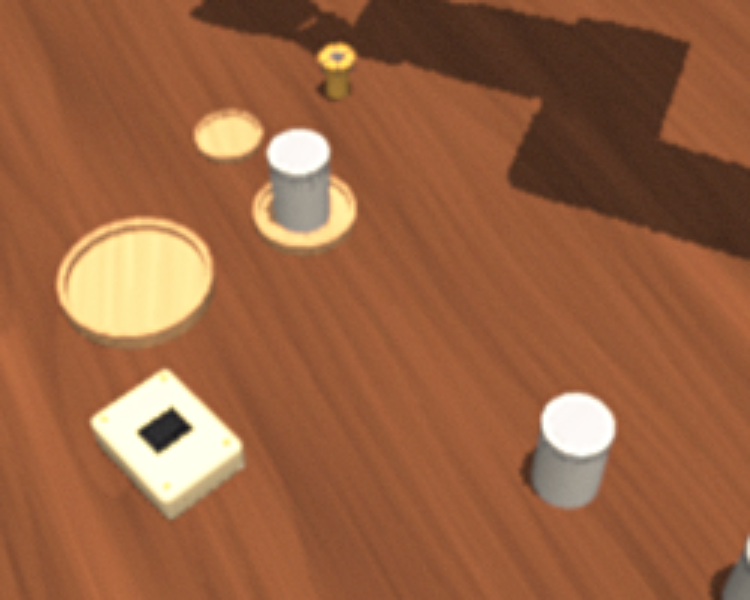

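View pics/top4.png

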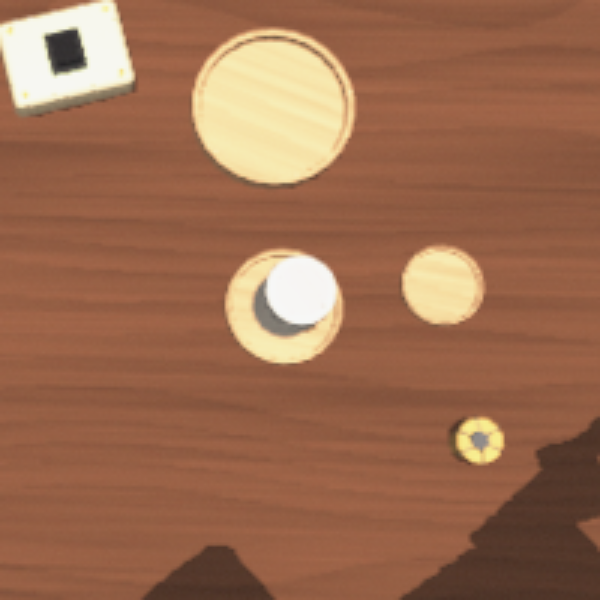

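The canister stands upright in the middle dish. With its lid height taken as 84 mm, both cameras put it at (0.5745, -0.2476), within 2 mm of the dish centre. The other two are untouched, so I hand in the job.

```bash
python3 -c "
from cell import arm
print(arm.finish_job())"
```

```text
the job is handed in; nothing more can be done
None
```

The full canister is standing upright in the middle-sized maple dish, and I handed the job in at about 9.7 s; no verdict was reported.

- **Which one is full:** The first canister I lifted, the one nearest the dish, read 4.7 to 5.7 N hanging. An empty one would read at most about 1.2 N, so I took it as the full one and did not lift the other two. That they are empty follows from the task's premise that only one is full.
- **Placing:** I lowered it until the wrist force began to drop, then released it about level with the dish floor and backed off. The wrist force is now near 0.
- **Last check of the full canister:** The scene and top cameras both put its lid at (0.574, -0.248), within about 2 mm of the measured dish centre at (0.573, -0.2475).
- **Last check of the other two:** They are still upright at (0.515, 0.095) and (0.450, 0.248), where they started and well clear of the dish.
- **Disagreement:** My rough wrist-camera reading before the grasp differed from the other two cameras by about 4 mm. The closing jaws took up that difference.

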